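# Seat the bobbin arbor in the winder spindle

## Robot

A 7-joint arm with a two-finger parallel gripper is mounted at the origin on the work surface. World frame = base frame: x ahead of the robot, y to its left, z up, the work surface at z = 0. Lengths are in m, angles in rad, forces in N, time in s.
With the tool pointing down it reaches from about 0.425 to 0.925 m from the base axis. Payload 6.8 kg.
Tool frame: the origin (TCP) lies between the finger pads; the fingertips stand 17 mm ahead of it and the grasp point (between the pads) lies 2 mm behind it; z points along the fingers, x is the direction in which the jaws open and shut, and the axes are right-handed (so a half turn about z gives the same grasp; the last joint's range is limited). The gripper opens to 85 mm and grips with 20 to 120 N. Pads are 22 mm wide; open, the fingers measure 114 mm over their backs; the gripper's body (76 mm by 85 mm) begins 54 mm behind the grasp point. The pads swing forward as they close: fully open they stand 13 mm farther back than shut.
Start: joints at [-1.217, 0.477, 0.022, 1.555, -0.011, 1.109, -0.083], TCP at [0.301, 0.604, 0.248] pointing down, gripper open.
Joint ranges: [-2.96, 2.96], [-0.34, 2.1], [-1.41, 1.46], [0.24, 2.44], [-1.37, 4.51], [0.17, 1.92], [-2.96, 2.96]. Speed limits (rad/s): [2.39, 2.39, 3.14, 3.14, 3.14, 3.14, 3.14].

## Interface

Orientations are given as a unit quaternion [w, x, y, z].
In Python, from station import readout, read_camera, get_calibration, bot, models gives the robot as it stands.
- The arm moves only by the tool carry_out, never from a script. Its argument "deltas" is a list of rows, each a list of 2 entries, a list of its own where there are three numbers: the shift along the tool's x, y, z in cm, then the turn about the tool's z in degrees. A call has 1 to 10 rows; each row is the pose to reach, as a shift and turn from the pose measured when the call began, along the tool's axes at that moment; what a row does not reach only later rows make up. A row lasts 1/8 s, in which the tool goes at most 62.5 mm and 10.7 degrees, less where a joint would pass 70% of its speed; a pose out of reach is approached as far as the arm can. A call with a gripper value outside its range is refused whole. "hand" is the opening, from 0 (shut) to 1 (fully open), set as the call begins (left out, the last holds). The fingers move at their own pace and stop on an object; "newtons" is the grip in N (left out, the last holds). Time passes only in rows, so rows that repeat a pose let the fingers close. It gives the time, the measured TCP pose, the force and the opening at its end, in the units of the state.
- readout.get_obs(): the state, without advancing time (a new reading comes with each control period).
- read_camera(name): name is "side" or "top"; returns the picture (400x640x3 uint8, red, green, blue); there is no depth.
- get_calibration(name): a dict with "fov_y" (degrees; the focal length in pixels is half the picture's height over the tangent of half this angle, whatever the lens; pixels are square), "cx", "cy" (the principal point, pixels), "world_from_camera" (4x4, takes a point from camera to world coordinates). Camera axes: x right, y down, z forward; pixel columns grow to the right and rows downward; lengths in m; the calibration is good to about 2 mm. A picture is of the moment at which its call begins. get_calibration takes no time and is no camera call.
- bot.hand_in(): hands the job in, once; it reports no verdict.
Trained networks look in the newest picture that a camera, given by its name, has taken for a name from the list of things; names that differ only in an ending like _2 or _b are one class to them, and where a whole thing is asked for, a point or a joint stands for the part that bears it (a point fixed in the world has none). Each returns a list of dicts, best first, with "score" (0 to 1); they miss things now and then, are a little off and sometimes report something else, mostly with a low value. They report only what shows in the picture. A call takes as long as a camera call. They do not tell look-alikes from the thing itself.
- models.spot_in(query, camera): "centre" ([row, column] in pixels, amid what is visible of it).
The state is a dict: "t": time; "q": joint angles; "joint_vel": joint speeds; "joint_torque": joint torques, N m; "eef_pos": TCP position; "tool_rot": TCP orientation; "contact_force": force on the tool from outside, world axes, zero at the start; "torque": the same for the moment, N m; "gripper_width": opening from 0.0 (shut) to 1.0 (fully open).
Only numpy, scipy, OpenCV 4.12 (cv2) and the standard library are available. Lean on these libraries where they do the work, as an engineer would, in place of code of your own. Each camera call takes 0.05 s, during which the arm holds its last target. There are 200 camera calls.

## Task

Take the orange-stemmed bobbin arbor from the black rack and fit it in the winder: lower its tapered shank into the upright spindle with the two notches of its collar over the two yellow drive dogs, bring it down fully home before you let go, and leave it standing there. Leave the blue and green arbors standing in the rack.

Things in the scene. Friction and masses are not known exactly. Their poses are not given: they have to be found in the camera images.
- arbor_orange: Arbor to fit, 0.4 kg, upright in the rack. Orange square stem 26 x 26 mm, flats square to x and y; steel collar 72 mm wide, 12 mm thick; tapered shank below, 48 mm long, 34 mm wide narrowing to 12. Two notches through the collar at +x and -x, 20 mm wide, 16 mm deep from the rim. Origin: axis, underside of collar; z up: collar top 12 mm, stem top 64 mm, shank tip -48 mm.
- arbor_blue: Bystander, blue stem, no notches, else same size, axes and origin as the orange arbor. All three hang by their collars, in any order, in 38 mm holes 100 mm apart along a fixed black plastic rack (100 x 310 mm, 60 mm high).
- arbor_green: Bystander, green stem, a single notch (at +x), else same size, axes and origin as the orange arbor, in the same rack.
- spindle_face (a point): Centre of the flat top face (76 mm wide, 110 mm above table) of the fixed dark spindle on the green winder; z up. Bore 40 mm wide narrows to 19 at 52 mm depth, 2-3 mm clear of a seated shank. Yellow dogs at +x and -x, 24 to 36 mm off axis, 10 mm wide (y), 9 mm high. Seated, arbor origin is here, x axes parallel either way, 10 deg play. Motor 150 mm from axis, 120 mm high.
Mind the look-alikes: they are no part of the job. What is shaped like the arbor_orange but pink, purple or turquoise is not meant.

How it is judged:
On the way, in this order (a step that is already met when the one before it is completed fails the run):
1. the orange arbor is lifted clear of the rack (height (world z) of arbor_orange above 0.14 m), for 0.1 s.
2. it is lowered into the spindle while still held: collar within 10 mm of the spindle face, within 10 mm of the axis (z of arbor_orange in the frame of spindle_face below 0.01 m and horizontal distance between arbor_orange and spindle_face below 0.01 m and contact force between the fingers and arbor_orange above 0.5 N), for 0.1 s.
At the end, for the whole second after the job is handed in: The orange arbor stands at rest in the spindle: collar within 3 mm of the spindle face, within 6 mm of the axis, upright within 3 degrees, notches over the dogs (within 15 degrees); the blue and green arbors are within 30 mm of where they started (z of arbor_orange in the frame of spindle_face between -0.003 and 0.003 m and horizontal distance between arbor_orange and spindle_face below 0.006 m and angle between arbor_orange's own z axis and vertical below 0.06 rad and angle between the x axis of arbor_orange and the x axis of spindle_face, either way round below 0.26 rad and linear speed of arbor_orange below 0.02 m/s and angular speed of arbor_orange below 0.2 rad/s and distance of each of arbor_blue, arbor_green from where it was at the start of the episode below 0.03 m); the robot touches nothing.
It fails at once if the blue arbor is moved more than 30 mm (distance of arbor_blue from where it was at the start of the episode above 0.03 m).
It fails at once if the green arbor is moved more than 30 mm (distance of arbor_green from where it was at the start of the episode above 0.03 m).
It also fails if it takes over 40 s, if anything falls off the work surface, if the arm or the gripper's body presses on something with over 40 N, if the wrist force passes 120 N, or if a joint passes its speed limit or range.

## Working session

There is one attempt and no reset: what is moved stays moved. The work goes in short steps, Python scripts to look and compute and a tool call to move; the robot and the scene stay as the last step left them, time stands still between calls to the robot, and variables do not carry over. Pictures are saved under pics/ and viewed, about 8 in all and at most 12, crops included, and the job is handed in when it is done.

Besides the shell and the picture viewer there is one more tool, called as name(argument=value, ...) on one line, values as JSON. carry_out: Moves the arm, as the interface text tells. Its arguments: {"type":"object","properties":{"deltas":{"type":"array"},"hand":{"type":"number"},"newtons":{"type":"number"}},"required":["deltas"]}

```bash
mkdir -p pics; cat > h.py <<'E'
import numpy as np, cv2
from station import readout, read_camera, get_calibration, bot, models
def snap(cam,name=None):
    im=read_camera(cam)
    if name: cv2.imwrite(f'pics/{name}.png',im[:,:,::-1])
    return im
def K(cam):
    c=get_calibration(cam); f=200/np.tan(np.radians(c['fov_y'])/2); return f,c['cx'],c['cy'],np.array(c['world_from_camera'])
def ray(cam,row,col,z):
    f,cx,cy,T=K(cam); d=T[:3,:3]@np.array([(col-cx)/f,(row-cy)/f,1]); o=T[:3,3]
    return o+d*(z-o[2])/d[2]
def proj(cam,p):
    f,cx,cy,T=K(cam); q=np.linalg.inv(T)@np.append(p,1); return [round(float(cy+f*q[1]/q[2]),1),round(float(cx+f*q[0]/q[2]),1)]
E
python3 - <<'E'
from h import *
a=snap('top','top0');b=snap('side','side0')
for c in('top','side'):
    print(c,np.round(K(c)[3],3).tolist(),K(c)[:3])
    for n in('arbor_orange','arbor_blue','arbor_green','spindle_face'):
        print(n,[(np.round(r['centre'],1).tolist(),round(r['score'],2)) for r in models.spot_in(n,c)])
E
```

```text
top [[0.018, -0.983, 0.185, 0.291], [-1.0, -0.016, 0.011, 0.072], [-0.008, -0.185, -0.983, 1.312], [0.0, 0.0, 0.0, 1.0]] (np.float64(476.94312402034745), 323.1008540169724, 202.47024481835507)
arbor_orange [([190.6, 226.6], 0.94), ([237.3, 191.4], 0.87), ([171.6, 186.2], 0.74), ([237.8, 239.6], 0.56)]
arbor_blue [([194.5, 267.1], 0.64)]
arbor_green [([191.9, 228.7], 0.44), ([196.0, 267.3], 0.29)]
spindle_face [([221.5, 454.8], 0.94)]
side [[0.944, -0.244, 0.22, 0.274], [-0.329, -0.734, 0.595, -0.559], [0.016, -0.634, -0.773, 0.964], [0.0, 0.0, 0.0, 1.0]] (np.float64(364.90483626331275), 322.3066872547555, 199.14109742865372)
arbor_orange [([171.6, 280.6], 0.93), ([130.1, 313.0], 0.82), ([148.4, 270.2], 0.73), ([156.0, 307.8], 0.71), ([195.3, 328.3], 0.37)]
arbor_blue [([175.6, 318.8], 0.89)]
arbor_green [([194.9, 327.0], 0.93)]
spindle_face [([310.5, 357.2], 0.97), ([176.8, 316.9], 0.37)]
```

View pics/top0.png

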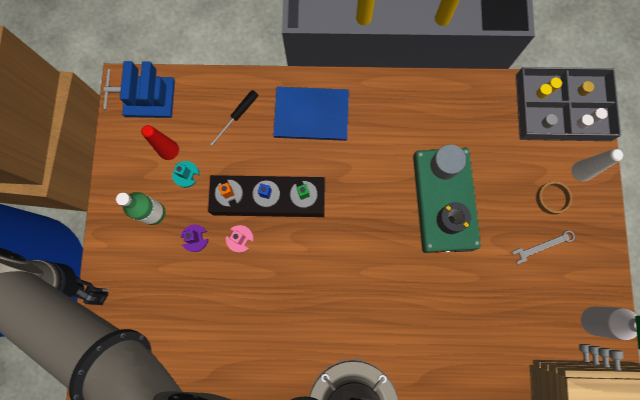

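View pics/side0.png

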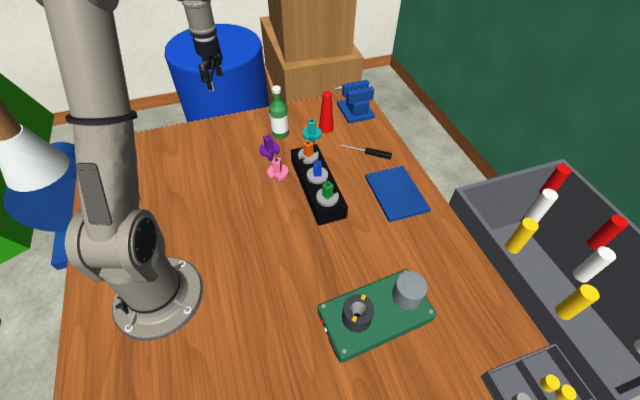

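The orange candidates in the top view are (190,227) in the rack, turquoise (172,186), purple (237,191) and pink (238,240). Only (190,227) has an orange stem and stands in the black rack. I'll confirm it in a crop that also shows the spindle.

```bash
python3 - <<'E'
from h import *
im=cv2.imread('pics/top0.png')
A=cv2.resize(im[165:225,195:335],None,fx=5.6,fy=5.6,interpolation=cv2.INTER_CUBIC)[:300]
B=cv2.resize(im[190:245,420:490],None,fx=5.4,fy=5.4,interpolation=cv2.INTER_CUBIC)
s=cv2.imread('pics/side0.png');C=cv2.resize(s[285:340,325:395],(B.shape[1],B.shape[0]),interpolation=cv2.INTER_CUBIC)
D=np.hstack([B,C]);W=max(A.shape[1],D.shape[1]);p=lambda x:cv2.copyMakeBorder(x,0,0,0,W-x.shape[1],0)
cv2.imwrite('pics/crop1.png',np.vstack([p(A),p(D)]))
hsv=cv2.cvtColor(im,cv2.COLOR_BGR2HSV); hs=cv2.cvtColor(s,cv2.COLOR_BGR2HSV)
def blobs(h,lo,hi,r0,r1,c0,c1):
    m=cv2.inRange(h,lo,hi);k=np.zeros_like(m);k[r0:r1,c0:c1]=m[r0:r1,c0:c1]
    n,_,st,ce=cv2.connectedComponentsWithStats(k);return [(int(st[i,4]),ce[i][::-1]) for i in range(1,n) if st[i,4]>4]
for cam,h,R in(('top',hsv,(195,240,430,480)),('side',hs,(285,335,330,385))):
    for a,c in blobs(h,(20,130,120),(35,255,255),*R): print(cam,'dog',a,c.round(1),ray(cam,*c,.117).round(4))
for cam,h,R in(('top',hsv,(165,215,205,250)),('side',hs,(130,170,290,325))):
    for a,c in blobs(h,(4,150,90),(18,255,255),*R): print(cam,'orange',a,c.round(1),ray(cam,*c,.115).round(4))
print(readout.get_obs())
E
```

```text
top dog 17 [207.6 448.1] [ 0.5078 -0.2321  0.117 ]
top dog 20 [224.2 465.7] [ 0.466 -0.275  0.117]
side dog 25 [296.8 362.9] [ 0.508  -0.2327  0.117 ]
side dog 26 [318.3 354. ] [ 0.4666 -0.2758  0.117 ]
top orange 647 [176.1 221.9] [0.5813 0.3483 0.115 ]
top orange 137 [190.4 226.1] [0.5439 0.3353 0.115 ]
side orange 559 [144.3 304.8] [0.5392 0.3439 0.115 ]
{'t': 0.5, 'q': array([-1.21708945,  0.47702533,  0.022392  ,  1.55540214, -0.01149032,
        1.10933885, -0.0830867 ]), 'joint_vel': array([-0.00096446, -0.00140354, -0.00056013, -0.00011014,  0.00200168,
        0.00031503,  0.0008235 ]), 'joint_torque': array([-1.13220194e-03, -5.95802200e+01,  1.60479739e+00, -2.81292862e+01,
        1.24571915e-02,  2.53877697e-03,  1.54864750e-05]), 'eef_pos': array([0.30075154, 0.60429815, 0.24828985]), 'tool_rot': array([ 1.02723180e-05,  8.50165637e-01,  5.26515326e-01, -2.04689806e-05]), 'contact_force': array([0.42803416, 0.39666021, 0.42526434]), 'torque': array([ 0.01820925,  0.00855748, -0.03079735]), 'gripper_width': 0.9991329269335397}
```

View pics/crop1.png

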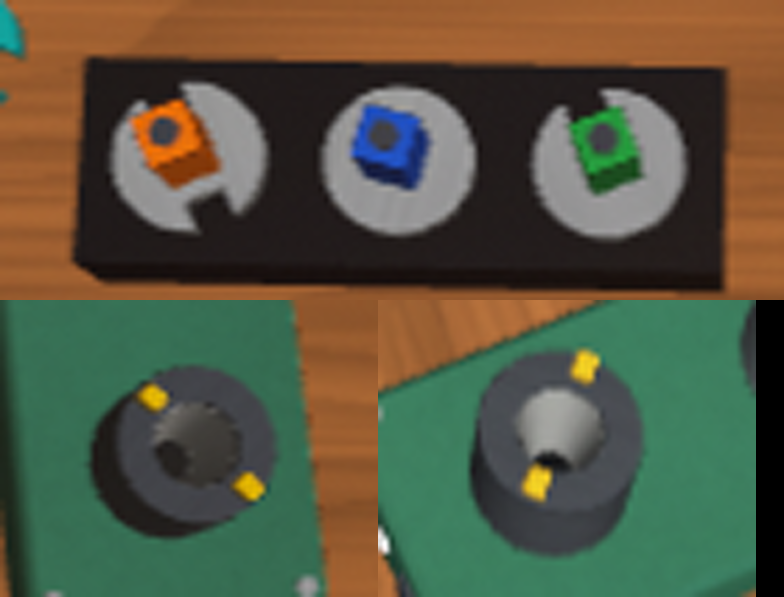

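The crop shows the orange-stemmed, two-notch arbor at the left end of the rack, with the blue (no notch) and green (one notch) beside it. The dogs at (208,448) and (224,466) agree between the two cameras. Next I'll fit the arbor's pose and yaw from its silhouettes.

```bash
cat > fit.py <<'E'
from h import *
from scipy.optimize import differential_evolution
def dat(cam,im,r,c,w=16):
    f=8; p=im[r-w:r+w,c-w:c+w]; p=cv2.resize(p,None,fx=f,fy=f,interpolation=cv2.INTER_CUBIC)
    h=cv2.cvtColor(p,cv2.COLOR_BGR2HSV); m=cv2.inRange(h,(3,150,70),(18,255,255))
    n,l,st,ce=cv2.connectedComponentsWithStats(m); i=min((i for i in range(1,n) if st[i,4]>600),key=lambda i:np.hypot(*(ce[i]-w*f)))
    cs,_=cv2.findContours((l==i).astype(np.uint8),0,2); m=np.zeros_like(m); cv2.fillPoly(m,[cv2.convexHull(cs[0])],1)
    return cam,m,r-w,c-w,f
def mk(d,x,y,yaw,zt):
    cam,m,r0,c0,f=d; F,cx,cy,T=K(cam); s=.013
    c,sn=np.cos(yaw),np.sin(yaw)
    P=np.array([[x+a*c-b*sn,y+a*sn+b*c,z,1] for a in(-s,s) for b in(-s,s) for z in(zt-.052,zt)])
    q=(np.linalg.inv(T)@P.T); u=np.stack([cx+F*q[0]/q[2]-c0,cy+F*q[1]/q[2]-r0],1)*f+f/2-.5
    o=np.zeros_like(m); cv2.fillConvexPoly(o,cv2.convexHull(u.round().astype(np.int32)),1); return o
def run(ds,x0,zt):
    L=lambda v:sum(1-(d[1]&mk(d,*v[:2],v[2],zt)).sum()/(d[1]|mk(d,*v[:2],v[2],zt)).sum() for d in ds)
    r=differential_evolution(L,[(x0[0]-.03,x0[0]+.03),(x0[1]-.03,x0[1]+.03),(0,np.pi/2)],seed=1,maxiter=60,popsize=12)
    return r.x[:2].round(4),np.degrees(r.x[2]).round(1),round(r.fun/len(ds),3)
E
python3 - <<'E'
from fit import *
t=dat('top',cv2.imread('pics/top0.png'),191,226); s=dat('side',cv2.imread('pics/side0.png'),149,308,14)
for ds in([t,s],[t],[s]): print(run(ds,(.54,.335),.124))
from scipy.spatial.transform import Rotation as R
o=readout.get_obs();M=R.from_quat(np.roll(o['tool_rot'],-1)).as_matrix();print(M.round(3))
E
```

```text
(array([0.548 , 0.3399]), np.float64(29.3), np.float64(0.299))Traceback (most recent call last):
  File "<stdin>", line 3, in <module>
  File "fit.py", line 17, in run
    r=differential_evolution(L,[(x0[0]-.03,x0[0]+.03),(x0[1]-.03,x0[1]+.03),(0,np.pi/2)],seed=1,maxiter=60,popsize=12)
    return fun(*args, **kwargs)
    ret = solver.solve()
    next(self)
    ~~~~^^^^^^
    energy = self.func(parameters)
    return self.f(x, *self.args)
           ~~~~~~^^^^^^^^^^^^^^^
  File "fit.py", line 16, in <lambda>
    L=lambda v:sum(1-(d[1]&mk(d,*v[:2],v[2],zt)).sum()/(d[1]|mk(d,*v[:2],v[2],zt)).sum() for d in ds)
               ~~~^^^^^^^^^^^^^^^^^^^^^^^^^^^^^^^^^^^^^^^^^^^^^^^^^^^^^^^^^^^^^^^^^^^^^^^^^^^^^^^^^^^
  File "fit.py", line 16, in <genexpr>
    L=lambda v:sum(1-(d[1]&mk(d,*v[:2],v[2],zt)).sum()/(d[1]|mk(d,*v[:2],v[2],zt)).sum() for d in ds)
                                                             ~~^^^^^^^^^^^^^^^^^^
  File "fit.py", line 10, in mk
    cam,m,r0,c0,f=d; F,cx,cy,T=K(cam); s=.013
                               ~^^^^^
  File "h.py", line 8, in K
    c=get_calibration(cam); f=200/np.tan(np.radians(c['fov_y'])/2); return f,c['cx'],c['cy'],np.array(c['world_from_camera'])
ValueError: time passes only in moves, steps and waits
```

```bash
sed -i 's/^def K/import functools\n@functools.cache\ndef K/' h.py; python3 - <<'E'
from fit import *
t0=cv2.imread('pics/top0.png');s0=cv2.imread('pics/side0.png')
for im,(r,c) in((t0,(188,224)),(t0,(195,230)),(s0,(148,309)),(s0,(155,308))): print(cv2.cvtColor(im[r-1:r+2,c-1:c+2],cv2.COLOR_BGR2HSV)[1].tolist())
print('wood',cv2.cvtColor(t0[170:171,230:232],cv2.COLOR_BGR2HSV).tolist(),cv2.cvtColor(s0[140:141,325:327],cv2.COLOR_BGR2HSV).tolist())
t=dat('top',t0,191,226); s=dat('side',s0,149,308,14)
print(t[1].sum()/64,s[1].sum()/64)
V=[]
for d,im,r,c,w in((t,t0,191,226,16),(s,s0,149,308,14)):
    p=cv2.resize(im[r-w:r+w,c-w:c+w],(384,384),interpolation=cv2.INTER_CUBIC);m=cv2.resize(d[1],(384,384))
    cs,_=cv2.findContours(m,0,2);cv2.drawContours(p,cs,-1,(0,255,0),1);V.append(p)
cv2.imwrite('pics/masks.png',np.hstack(V))
E
```

```text
[[120, 22, 70], [120, 22, 71], [124, 25, 71]]
[[12, 239, 129], [12, 233, 130], [11, 228, 130]]
[[12, 227, 200], [12, 229, 185], [12, 227, 185]]
[[12, 228, 180], [12, 227, 201], [12, 217, 183]]
wood [[[13, 177, 148], [13, 178, 149]]] [[[13, 170, 185], [13, 170, 184]]]
162.203125 320.734375
```

View pics/masks.png

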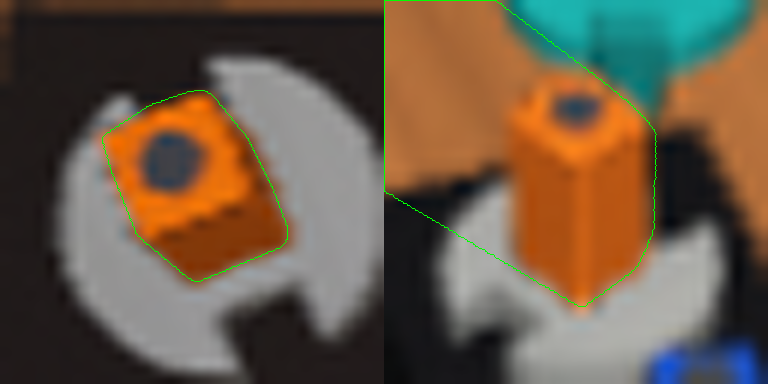

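The picture shows a good mask in the top view. In the side view it bled onto the wood, so I'll raise the saturation limit.

```bash
sed -i 's/(3,150,70)/(3,200,60)/' fit.py; python3 - <<'E'
from fit import *
t=dat('top',cv2.imread('pics/top0.png'),191,226); s=dat('side',cv2.imread('pics/side0.png'),149,308,14)
for ds in([t,s],[t],[s]): print(run(ds,(.54,.335),.124))
from scipy.spatial.transform import Rotation as R
o=readout.get_obs();M=R.from_quat(np.roll(o['tool_rot'],-1)).as_matrix();print(M.round(3).tolist())
E
```

```text
(array([0.5484, 0.34  ]), np.float64(35.6), np.float64(0.163))
(array([0.548 , 0.3395]), np.float64(33.7), np.float64(0.129))
(array([0.5475, 0.3388]), np.float64(7.6), np.float64(0.169))
[[0.446, 0.895, -0.0], [0.895, -0.446, -0.0], [-0.0, -0.0, -1.0]]
```

```bash
python3 - <<'E'
from fit import *
im=cv2.imread('pics/top0.png')
def rect(cam,im,box,z,fn,sc=4000):
    r0,r1,c0,c1=box; cs=np.array([[c0,r0],[c1,r0],[c1,r1],[c0,r1]],np.float32)
    w=np.array([ray(cam,r,c,z)[:2] for c,r in cs]); o=w.min(0); 
    H=cv2.getPerspectiveTransform(cs,((w-o)*sc).astype(np.float32)); n=((w.max(0)-o)*sc).astype(int)
    p=cv2.warpPerspective(im,H,tuple(int(v) for v in n),flags=cv2.INTER_CUBIC); m=fn(cv2.cvtColor(p,cv2.COLOR_BGR2HSV))
    k,l,st,ce=cv2.connectedComponentsWithStats(m); i=1+np.argmax(st[1:,4]); c,_=cv2.findContours((l==i).astype(np.uint8),0,2)
    hh=cv2.convexHull(c[0]); (ce,sz,a)=cv2.minAreaRect(hh); return o+np.array(ce)/sc,np.array(sz)/sc*1000,a,p
for v in(150,170,190): print('top face',v,rect('top',im,(175,210,208,245),.124,lambda h:cv2.inRange(h,(3,190,v),(20,255,255)))[:3])
s=cv2.imread('pics/side0.png')
for v in(190,205): print('side face',v,rect('side',s,(136,165,296,322),.124,lambda h:cv2.inRange(h,(3,190,v),(20,255,255)))[:3])
# collar, rectified at z=.072: grey mask -> circle + notch directions
c,sz,a,p=rect('top',im,(175,212,205,250),.072,lambda h:cv2.inRange(h,(0,0,90),(180,60,255)));print('collar',c,sz)
h=cv2.cvtColor(p,cv2.COLOR_BGR2HSV); o=c-0
cv2.imwrite('pics/collar.png',p)
m=cv2.inRange(h,(0,0,90),(180,60,255)); 
ys,xs=np.nonzero(m); (cc,r)=cv2.minEnclosingCircle(np.stack([xs,ys],1).astype(np.float32)); print('r mm',r/4)
for rr in(26,30,33):
    t=np.arange(360); X=(cc[0]+rr*4*np.cos(np.radians(t))).astype(int);Y=(cc[1]+rr*4*np.sin(np.radians(t))).astype(int)
    d=t[m[Y.clip(0,m.shape[0]-1),X.clip(0,m.shape[1]-1)]==0]; print(rr,d.tolist())
E
```

```text
top face 150 (array([0.54728857, 0.33769902]), array([26.94990158, 26.80690765]), 24.27444076538086)
top face 170 (array([0.54731353, 0.33807302]), array([25.98022079, 26.14555931]), 24.274438858032227)
top face 190 (array([0.54729174, 0.33840186]), array([25.08923912, 25.44260979]), 24.227745056152344)
side face 190 (array([0.54484568, 0.31384405]), array([79.55918884, 31.82367516]), 86.748046875)
side face 205 (array([0.54658303, 0.33646638]), array([25.15576172, 29.96331024]), 26.56505012512207)
collar [0.54721088 0.33908517] [68.75361633 73.40934753]
r mm 37.34049606323242
26 [4, 5, 6, 7, 8, 9, 10, 11, 12, 13, 14, 15, 16, 17, 18, 19, 20, 21, 22, 23, 24, 25, 26, 27, 28, 29, 30, 31, 32, 33, 34, 35, 36, 37, 38, 39, 40, 41, 42, 43, 44, 45, 46, 47, 48, 49, 50, 51, 52, 53, 54, 55, 56, 57, 58, 59, 60, 61, 62, 63, 64, 65, 66, 67, 68, 69, 70, 71, 72, 73, 74, 75, 184, 185, 186, 187, 188, 189, 190, 191, 192, 193, 194, 195, 196, 197, 198, 199, 200, 201, 202, 203, 204, 205, 206, 207, 208, 209, 210, 211, 212, 213, 214, 215, 216, 217, 218, 219, 220, 221, 222, 223, 224, 225, 226]
30 [7, 8, 9, 10, 11, 12, 13, 14, 15, 16, 17, 18, 19, 20, 21, 22, 23, 24, 25, 26, 27, 28, 29, 30, 31, 32, 33, 34, 35, 36, 37, 38, 39, 40, 41, 42, 43, 44, 45, 46, 47, 48, 49, 50, 51, 52, 53, 54, 55, 56, 57, 58, 59, 60, 61, 62, 63, 64, 65, 187, 188, 189, 190, 191, 192, 193, 194, 195, 196, 197, 198, 199, 200, 201, 202, 203, 204, 205, 206, 207, 208, 209, 210, 211, 212, 213, 214, 215, 216, 217, 218, 219, 220, 221, 222, 223]
33 [8, 9, 10, 11, 12, 13, 14, 15, 16, 17, 18, 19, 20, 21, 22, 23, 24, 25, 26, 27, 28, 29, 30, 31, 32, 33, 34, 35, 36, 37, 38, 39, 40, 50, 52, 53, 54, 55, 56, 57, 58, 59, 60, 61, 189, 190, 191, 192, 193, 194, 195, 196, 197, 198, 199, 200, 201, 202, 203, 204, 205, 206, 207, 208, 209, 210, 211, 212, 213, 214, 215, 216, 217, 218, 219, 220, 221, 222]
```

Arbor at (0.547, 0.338), notch axis 24.3°. Spindle at (0.487, -0.254), dogs at 46°. I'll go up, over, and turn to the stem flats.

carry_out(deltas=[[[0,0,-4],0],[[0,0,-8],0],[[-3,8,-8],10],[[-5,14,-8],20],[[-7,20,-8],30],[[-10,26,-8],39.2],[[-12.8,33.9,-6],39.2],[[-12.8,33.9,-2],39.2],[[-12.8,33.9,0],39.2],[[-12.8,33.9,0],39.2]], hand=1)

```text
t: 1.75
eef_pos: [0.5465, 0.3372, 0.2462]
tool_rot: [0.001, 0.978, 0.21, -0.002]
contact_force: [-0.7, 0.8, 0.1]
gripper_width: 0.999
```

carry_out(deltas=[[[0,0,4],0],[[0,0,8],0],[[0,0,11],0],[[0,0,13.5],0],[[0,0,14.8],0],[[0,0,14.8],0],[[0,0,14.8],0]])

```text
t: 2.62
eef_pos: [0.5467, 0.3377, 0.0997]
tool_rot: [0.0, 0.978, 0.21, -0.001]
contact_force: [-0.3, -0.0, 0.3]
gripper_width: 0.996
```

carry_out(deltas=[[[0,0,0],0],[[0,0,0],0],[[0,0,0],0],[[0,0,0],0],[[0,0,0],0],[[0,0,0],0]], hand=0, newtons=80)

```text
t: 3.38
eef_pos: [0.5472, 0.3378, 0.1002]
tool_rot: [0.0, 0.978, 0.21, -0.0]
contact_force: [-0.1, 0.5, 5.6]
gripper_width: 0.294
```

carry_out(deltas=[[[0,0,-2],0],[[0,0,-5],0],[[0,0,-9],0],[[0,0,-14],0],[[0,0,-18],0],[[0,0,-18],0],[[0,0,-18],0]])

```text
t: 4.25
eef_pos: [0.5462, 0.3374, 0.2787]
tool_rot: [0.001, 0.978, 0.21, -0.002]
contact_force: [0.4, -0.4, -4.6]
gripper_width: 0.295
```

```bash
python3 - <<'E'
from fit import *
from scipy.spatial.transform import Rotation as R
o=readout.get_obs();M=R.from_quat(np.roll(o['tool_rot'],-1)).as_matrix();print(o['contact_force'],o['gripper_width'],o['eef_pos'])
d=np.array([.487,-.254,o['eef_pos'][2]])-o['eef_pos'];print('shift cm',(M.T@d*100).round(1),'xang',np.degrees(np.arctan2(M[1,0],M[0,0])))
a=snap('side');cv2.imwrite('pics/c2.png',cv2.resize(a[60:240,200:440,::-1],None,fx=3,fy=3))
E
```

```text
[ 0.40074487 -0.44624112 -4.62159617] 0.29497535027872124 [0.54619243 0.33735926 0.27874377]
shift cm [-29.7  51.5   0.2] xang 24.270052458819386
```

View pics/c2.png

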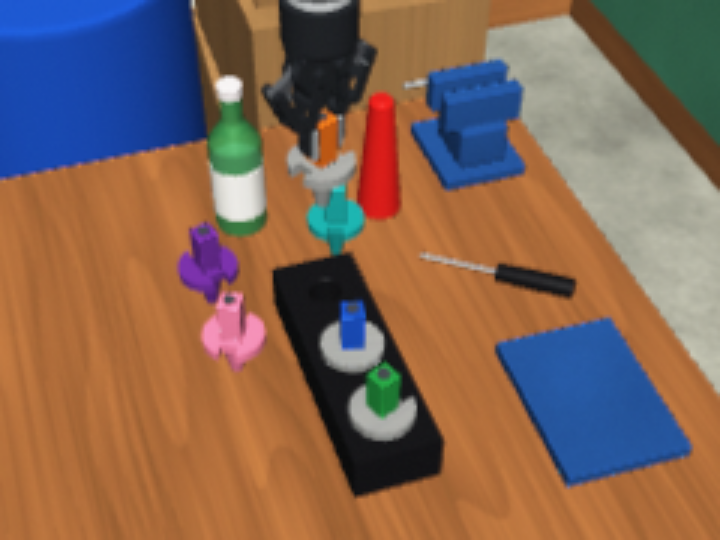

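The side view (crop pixel (325,150)) shows the arbor upright in the jaws, with blue and green still in the rack. Now carrying it to the spindle.

carry_out(deltas=[[[-2,3,0],0],[[-4,7,0],0],[[-6.5,11.5,0],-2],[[-9,16,0],-4],[[-11.5,20.5,0],-6],[[-14,25,0],-8],[[-17,29.5,0],-10],[[-19.5,34,0],-12],[[-22,38.5,0],-14],[[-24,42,0],-16]])

```text
t: 5.55
eef_pos: [0.4981, -0.1464, 0.2781]
tool_rot: [0.0, 0.939, 0.344, -0.004]
contact_force: [0.6, 0.4, -4.8]
gripper_width: 0.292
```

```bash
cat > go.py <<'E'
from fit import *
from scipy.spatial.transform import Rotation as R
o=readout.get_obs();M=R.from_quat(np.roll(o['tool_rot'],-1)).as_matrix();print(o['contact_force'],o['gripper_width'],o['eef_pos'])
d=np.array([.487,-.254,o['eef_pos'][2]])-o['eef_pos'];print('shift cm',(M.T@d*100).round(2),'xang',np.degrees(np.arctan2(M[1,0],M[0,0])),'tilt',M[:,2].round(4))
E
python3 go.py
```

```text
[ 0.63279421  0.39726178 -4.77999851] 0.29159586298788853 [ 0.49810155 -0.14635031  0.27812436]
shift cm [-7.8   7.5   0.04] xang 40.24683315706585 tilt [-0.0076 -0.0033 -1.    ]
```

carry_out(deltas=[[[-2.5,2.5,0],-2],[[-5,5,0],-4],[[-7,6.8,1],-5.8],[[-7.8,7.5,3],-5.8],[[-7.8,7.5,4.5],-5.8],[[-7.8,7.5,4.5],-5.8],[[-7.8,7.5,4.5],-5.8]])

```text
t: 6.42
eef_pos: [0.4871, -0.2533, 0.2337]
tool_rot: [-0.0, 0.92, 0.392, -0.004]
contact_force: [0.6, 0.2, -3.9]
gripper_width: 0.297
```

```bash
python3 go.py; python3 - <<'E'
from h import *
a=snap('side')[:,:,::-1];b=snap('top')[:,:,::-1]
r,c=map(int,proj('side',[.487,-.254,.15]));r2,c2=map(int,proj('top',[.487,-.254,.17]));print(r,c,r2,c2)
w=40
A=[cv2.resize(i[y-w:y+w,x-w:x+w],(390,390),interpolation=cv2.INTER_CUBIC) for i,y,x in((a,r,c),(b,r2,c2))]
cv2.imwrite('pics/c3.png',np.hstack(A));cv2.imwrite('pics/side3.png',a);cv2.imwrite('pics/top3.png',b)
E
```

```text
[ 0.57698563  0.18096033 -3.90962197] 0.2965402814893041 [ 0.48712647 -0.2533474   0.2336946 ]
shift cm [-0.06  0.04  0.  ] xang 46.117750615203285 tilt [-0.0075 -0.0031 -1.    ]
301 359 212 462
```

View pics/c3.png

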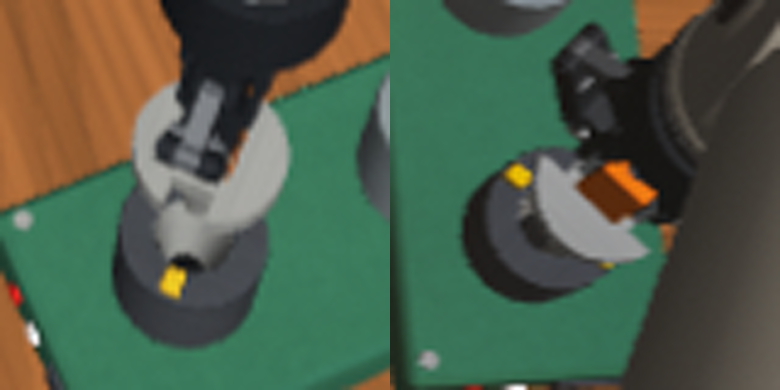

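The notches line up with the dogs, the shank is over the bore, and the arbor looks upright. Lowering to just above the dogs.

carry_out(deltas=[[[-0.05,0.05,1.5],0],[[-0.05,0.05,3],0],[[-0.05,0.05,4.5],0],[[-0.05,0.05,5.5],0],[[-0.05,0.05,6.5],0],[[-0.05,0.05,7],0],[[-0.05,0.05,7],0]])

```text
t: 7.4
eef_pos: [0.4868, -0.2547, 0.164]
tool_rot: [0.0, 0.92, 0.392, -0.004]
contact_force: [0.1, -0.4, -4.0]
gripper_width: 0.29
```

```bash
python3 go.py; python3 - <<'E'
from h import *
a=snap('side')[:,:,::-1];b=snap('top')[:,:,::-1];w=40
A=[cv2.resize(i[y-w:y+w,x-w:x+w],(390,390),interpolation=cv2.INTER_CUBIC) for i,y,x in((a,310,359),(b,215,459))]
cv2.imwrite('pics/c4.png',np.hstack(A))
E
```

```text
[ 0.05771518 -0.36349808 -3.99313727] 0.28962419703866493 [ 0.48682327 -0.25467678  0.16400184]
shift cm [ 0.06 -0.03 -0.  ] xang 46.10194983442188 tilt [-0.0068 -0.0035 -1.    ]
```

View pics/c4.png

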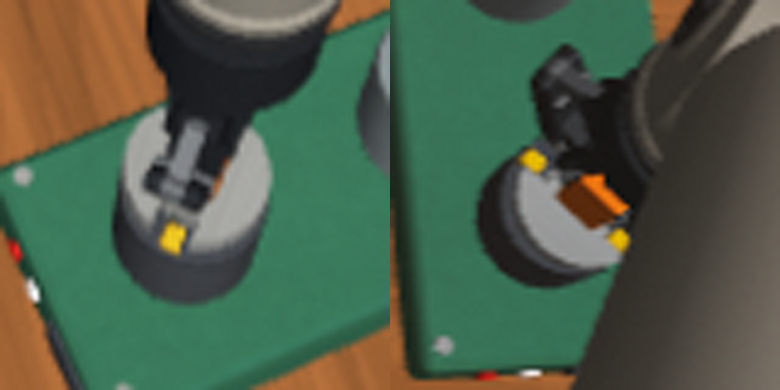

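The shank is in the bore with both dogs lined up with the notches, and there is no contact force beyond the weight. Next is the final seating.

carry_out(deltas=[[[0.05,-0.05,0.4],0],[[0.05,-0.05,0.8],0],[[0.05,-0.05,1.1],0],[[0.05,-0.05,1.3],0],[[0.05,-0.05,1.4],0],[[0.05,-0.05,1.45],0],[[0.05,-0.05,1.45],0]])

```text
t: 8.38
eef_pos: [0.487, -0.2542, 0.1504]
tool_rot: [0.001, 0.92, 0.392, -0.003]
contact_force: [-2.3, 0.2, 1.1]
gripper_width: 0.297
```

carry_out(deltas=[[[0,0,0.1],0],[[0,0,0.2],0],[[0,0,0.2],0],[[0,0,0.2],0]])

```text
t: 8.88
eef_pos: [0.4869, -0.2543, 0.1502]
tool_rot: [0.0, 0.92, 0.391, -0.003]
contact_force: [-8.3, 3.8, 17.4]
gripper_width: 0.294
```

```bash
python3 go.py; python3 - <<'E'
from h import *
a=snap('side')[:,:,::-1];b=snap('top')[:,:,::-1];w=32
A=[cv2.resize(i[y-w:y+w,x-w:x+w],(390,390),interpolation=cv2.INTER_CUBIC) for i,y,x in((a,310,359),(b,215,459))]
cv2.imwrite('pics/c5.png',np.hstack(A))
E
```

```text
[-8.29402692  3.834759   17.43585484] 0.29387725006957666 [ 0.48694798 -0.25429008  0.15022683]
shift cm [ 0.02 -0.02 -0.  ] xang 46.06817007001951 tilt [-0.0048 -0.0024 -1.    ]
```

View pics/c5.png

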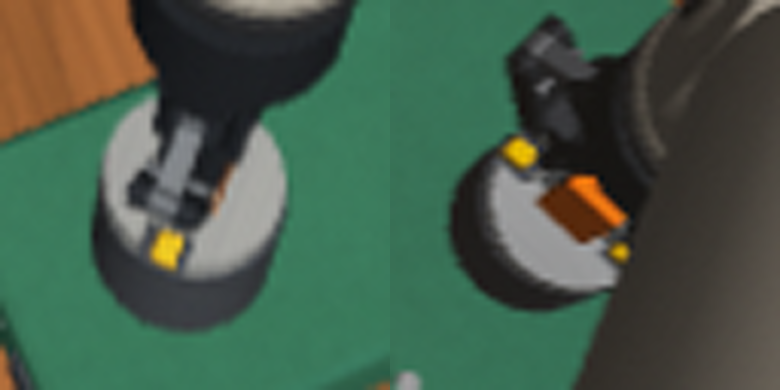

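Firm stop at TCP z 0.1502, the height expected for a collar on the face, and the collar looks flush with the dogs standing in both notches. I'll ease the push, open and withdraw.

carry_out(deltas=[[[0,0,0],0],[[0,0,0],0],[[0,0,0],0],[[0,0,0],0],[[0,0,0],0],[[0,0,0],0],[[0,0,0],0]], hand=1)

```text
t: 9.85
eef_pos: [0.4869, -0.2543, 0.1502]
tool_rot: [0.0, 0.92, 0.391, -0.003]
contact_force: [-0.2, 0.8, -0.1]
gripper_width: 0.998
```

carry_out(deltas=[[[0,0,-1],0],[[0,0,-3],0],[[0,0,-6],0],[[0,0,-10],0],[[0,0,-15],0],[[0,-6,-17],0],[[0,-12,-17],0],[[0,-18,-17],0],[[0,-20,-17],0],[[0,-20,-17],0]])

```text
t: 11.1
eef_pos: [0.343, -0.1146, 0.3212]
tool_rot: [0.0, 0.92, 0.392, -0.002]
contact_force: [0.4, -0.4, 0.4]
gripper_width: 0.997
```

```bash
python3 go.py; python3 - <<'E'
from h import *
a=snap('side')[:,:,::-1].copy();b=snap('top')[:,:,::-1].copy();w=32
A=[cv2.resize(i[y-w:y+w,x-w:x+w],(390,390),interpolation=cv2.INTER_CUBIC) for i,y,x in((a,310,359),(b,215,459))]
cv2.imwrite('pics/c6.png',np.hstack(A))
r,c=proj('top',[.487,-.254,.174]);print('stem top expected top',r,c,'side',proj('side',[.487,-.254,.174]))
for n,i,p in(('top',b,(214,461)),('side',a,(296,358))):
    h=cv2.cvtColor(i,cv2.COLOR_BGR2HSV);m=cv2.inRange(h,(3,200,60),(18,255,255));k=np.zeros_like(m);k[p[0]-25:p[0]+25,p[1]-25:p[1]+25]=255
    ys,xs=np.nonzero(m&k); print(n,'orange centre',ys.mean(),xs.mean(),'expected mid-stem',proj(n,[.487,-.254,.150]))
for n,lo,hi in(('blue',(105,150,60),(125,255,255)),('green',(50,150,60),(75,255,255))):
    z=[]
    for i in(cv2.imread('pics/top0.png'),b):
        m=cv2.inRange(cv2.cvtColor(i,cv2.COLOR_BGR2HSV)[175:215,210:325],lo,hi);ys,xs=np.nonzero(m);z.append((ys.mean()+175,xs.mean()+210))
    print(n,np.round(z,1).tolist())
E
```

```text
[ 0.44278059 -0.40927296  0.39051746] 0.9971476499147096 [ 0.34304648 -0.11459209  0.32124498]
shift cm [-9.000e-02  2.004e+01 -2.000e-02] xang 46.16932568611729 tilt [-0.003  -0.0015 -1.    ]
stem top expected top 212.1 463.4 side [297.3, 360.7]
top orange centre 214.36363636363637 459.780303030303 expected mid-stem [213.7, 460.6]
side orange centre 302.3375 359.0375 expected mid-stem [301.6, 359.7]
blue [[190.7, 264.4], [190.7, 264.4]]
green [[191.5, 302.7], [191.4, 302.7]]
```

View pics/c6.png

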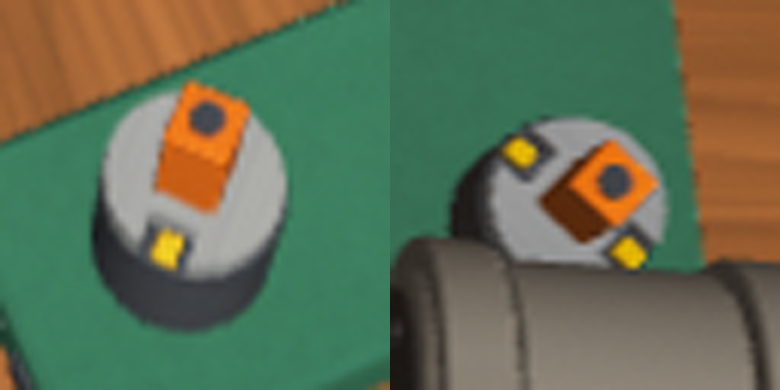

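The arbor stands upright and flush, with both dogs centred in the notches; the arm is clear and the bystanders haven't moved. Handing in.

```bash
python3 -c "
from station import bot
print(bot.hand_in())"
```

```text
the job is handed in; nothing more can be done
None
```

I took the orange arbor from the rack and turned it to line up with the drive dogs. I pressed it down to a firm stop in the spindle (about 17 N), then let go, backed the arm away and handed the job in at about 11 s. `hand_in` gives no verdict, so the result below rests on my own last checks.

- **Arbor seating:** both cameras show it upright with the collar flush and both dogs in the notches. The orange stem sits within about 1 pixel (roughly 2 mm) of where I expected it.
- **Bystanders:** the blue and green arbors moved 0.1 pixel or less.
- **Gripper:** it was touching nothing, with no contact force beyond sensor noise.
- **One disagreement:** my first silhouette fit gave inconsistent angles for the stem (8° to 36°). I used the top-face and notch measurement of 24.3° instead, and the grasp and fit bore it out.

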